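Lay out the cutting dies on the marked leather blanks

ROBOT

A 7-joint arm with a two-finger parallel gripper is mounted at the origin on the work surface. World frame = base frame: x ahead of the robot, y to its left, z up, the work surface at z = 0. Lengths are in mm, angles in rad, forces in N, time in s.
With the tool pointing down it reaches from about 375 to 925 mm from the base axis. Payload 3.1 kg.
Tool frame: the origin (TCP) lies midway between the tips of the shut fingers; the grasp point (between the pads) lies 19 mm behind it; z points along the fingers, y is the line along which they close (so a half turn about z gives the same grasp; the last joint's range is limited). The gripper opens to 85 mm and grips with 20 to 120 N. Pads are 22 mm wide; open, the fingers measure 114 mm over their backs; the gripper's body (76 mm by 85 mm) begins 54 mm behind the grasp point. The pads swing forward as they close: fully open they stand 13 mm farther back than shut.
Start: joints at [1.116, 0.383, 0.044, 1.598, -0.018, 1.161, -0.05], TCP at [227.05, -609.058, 231.269] pointing down, gripper open.
Joint ranges: [-2.61, 2.61], [-0.41, 2.15], [-1.48, 1.57], [0, 2.5], [-1.57, 4.71], [0.05, 1.97], [-2.85, 2.85]. Speed limits (rad/s): [2.79, 2.79, 3.14, 3.14, 3.14, 3.14, 3.14].

INTERFACE

Orientations are given as a 3x3 rotation matrix whose columns are the frame's x, y, z axes.
In Python, from bench import robot, viewer, ticket gives the robot as it stands.
- The arm moves only by the tool move_tool, called after ">>>" in YAML: its name, and indented under it one key for each argument. Schema: {"type":"object","properties":{"motion":{"type":"array","items":{"type":"array","items":{"type":"number"},"minItems":4,"maxItems":4},"minItems":1,"maxItems":20},"finger_gap":{"type":"number"},"grip_n":{"type":"number"},"only":{"type":"string"},"quiet":{"type":"boolean"},"lines":{"type":"string"}},"required":["motion"],"additionalProperties":false}. motion is a list of rows, 1 to 20 of them, each of 4 numbers: dx, dy, dz in shares of the most that a row can go, 1 being 62.5 mm, then a turn about the tool's z in parts of the range, where 1.0 means 90 degrees; each row shifts and turns the commanded pose from where the row before left it, along the tool's axes as they then stand; what a row does not reach is not made up. A row lasts 1/8 s, in which the tool goes at most 62.5 mm and 0.188 rad, less where a joint would pass 70% of its speed; a pose out of reach is approached as far as the arm can. finger_gap is the finger opening in mm, set as the call begins (left out keeps the last). The fingers move at their own pace and stop on an object; grip_n is the grip in N (left out, the last holds). Time passes only in rows, so rows that do not move let the fingers close. The tool returns the time, the measured TCP pose, the force, the opening and the grip force at its end. only (a regular expression) keeps the lines of the reply that match it, lines (a string "A,B") keeps lines A to B, and quiet returns only ok. No shift or turn number may pass 1 either way. Input that does not fit is refused with a message, and nothing moves.
- robot.observe(): the state, without advancing time (a new reading comes with each control period).
- viewer.read_camera(name): name is "side" or "top" or "wrist"; returns the picture (400x640x3 uint8, red, green, blue); there is no depth.
- viewer.camera_model(name): a dict with "mtx" (3x3 intrinsics, pixels), "world_to_cam" (4x4, takes a point from world to camera coordinates). Camera axes: x right, y down, z forward; pixel columns grow to the right and rows downward; lengths in mm; the calibration is good to about 2 mm. A picture is of the moment at which its call begins: read the wrist's pose just before it. camera_model takes no time and is no camera call; for the wrist camera it gives the pose at the moment of the call.
- ticket.close_job(): hands the job in; it is judged then, once.
The state is a dict: "t": time; "joint_pos": joint angles; "joint_velocities": joint speeds; "joint_efforts": joint torques, N m; "tool_pos": TCP position; "eef_rot": TCP orientation; "wrist_force": force on the tool from outside, world axes, zero at the start; "moment": the same for the moment, N m; "finger_gap": finger opening in mm; "grasp_force": force on a finger pad.
Only numpy, scipy, OpenCV 4.12 (cv2) and the standard library are available. Lean on these libraries where they do the work, as an engineer would, in place of code of your own. Each camera call takes 0.05 s, during which the arm holds its last target. There are 200 camera calls.

TASK

Lay out the next cut for the press: take the four steel cutting dies from the plywood board and set each one, cutting edge down, on the leather blank that carries its outline, matching shape and size, centred on the outline and lined up with it (either way round). Set the dies down rather than dropping them, and leave the maul and the wax jar standing where they are.

Things in the scene. Friction and masses are not known exactly. Their poses are not given: they have to be found in the camera images.
- die_card: Loose steel cutting die, rectangular, 86 x 54 mm outside, long side along its x axis; two braces and a bar. Upright steel band, wall 4 mm, 32 mm high, hollow but for braces 13 to 27 mm up, cutting edge below; 280 g; grip its outside. Origin: centre of its underside, z up. Starts edge down, any yaw, on a plywood board of dies, top 18 mm above the bench.
- die_oval: Loose steel cutting die, oval, 88 x 54 mm outside, long axis along its x axis; two braces and a bar. Upright steel band, wall 4 mm, 32 mm high, hollow but for braces 13 to 27 mm up, cutting edge below; 260 g; grip its outside. Origin: centre of its underside, z up. Starts edge down, any yaw, on a plywood board of dies, top 18 mm above the bench.
- die_disc: Loose steel cutting die, the larger round one, 62 mm across; cross-shaped brace. Upright steel band, wall 4 mm, 32 mm high, hollow but for braces 13 to 27 mm up, cutting edge below; 220 g; grip its outside. Origin: centre of its underside, z up. Starts edge down, any yaw, on a plywood board of dies, top 18 mm above the bench.
- die_dot: Loose steel cutting die, the smaller round one, 42 mm across; one straight brace. Upright steel band, wall 4 mm, 32 mm high, hollow but for braces 13 to 27 mm up, cutting edge below; 130 g; grip its outside. Origin: centre of its underside, z up. Starts edge down, any yaw, on a plywood board of dies, top 18 mm above the bench.
- blank_card: Piece of stiff tan sole leather, about 118 x 90 x 4 mm, with a dark pen outline (3 mm line): rectangle 87 x 55 mm, long side along x. Fixed. Origin: centre of the outline, on the leather's underside (its top is 4 mm higher). Lies with the other blanks, in any order, on the white pad of the press's feed tray (pad top 18 mm above the bench), left or right of the board of dies.
- blank_oval: Piece of stiff tan sole leather, about 118 x 92 x 4 mm, with a dark pen outline (3 mm line): oval 89 x 55 mm, long axis along x. Fixed. Origin: centre of the outline, on the leather's underside (its top is 4 mm higher). Lies with the other blanks, in any order, on the white pad of the press's feed tray (pad top 18 mm above the bench), left or right of the board of dies.
- blank_disc: Piece of stiff tan sole leather, about 105 x 98 x 4 mm, with a dark pen outline (3 mm line): circle 63 mm across. Fixed. Origin: centre of the outline, on the leather's underside (its top is 4 mm higher). Lies with the other blanks, in any order, on the white pad of the press's feed tray (pad top 18 mm above the bench), left or right of the board of dies.
- blank_dot: Piece of stiff tan sole leather, about 92 x 84 x 4 mm, with a dark pen outline (3 mm line): circle 43 mm across. Fixed. Origin: centre of the outline, on the leather's underside (its top is 4 mm higher). Lies with the other blanks, in any order, on the white pad of the press's feed tray (pad top 18 mm above the bench), left or right of the board of dies.
- maul: Striking maul standing on its white plastic head (72 mm across, 90 mm high, brass band, dark wooden handle above), 195 mm high in all, 450 g, to the left of the work. Origin: centre of its underside. A bystander.
- wax_jar: Amber glass jar with steel lid, 60 mm across, 70 mm high, 200 g, to the right of the work. Origin: centre of its underside. A bystander.

How it is judged (in metres and radians):
At the end, for the whole second after the job is handed in: Each die lies flat, cutting edge down, on the leather blank with its own outline (underside within 3 mm of the leather's top), its centre within 10 mm of the outline's centre, the rectangular and the oval die turned within 0.16 rad of their outline (either way round), all released and at rest (horizontal distance between die_card and blank_card below 0.01 m and z of die_card in the frame of blank_card between 0.001 and 0.007 m and angle between each of die_card, die_oval, die_disc, die_dot's own z axis and vertical below 0.06 rad and linear speed of each of die_card, die_oval, die_disc, die_dot below 0.02 m/s and angular speed of each of die_card, die_oval, die_disc, die_dot below 0.2 rad/s and contact force between the fingers and die_card below 0.1 N and angle between the x axis of die_card and the x axis of blank_card, either way round below 0.16 rad and horizontal distance between die_oval and blank_oval below 0.01 m and z of die_oval in the frame of blank_oval between 0.001 and 0.007 m and contact force between the fingers and die_oval below 0.1 N and angle between the x axis of die_oval and the x axis of blank_oval, either way round below 0.16 rad and horizontal distance between die_disc and blank_disc below 0.01 m and z of die_disc in the frame of blank_disc between 0.001 and 0.007 m and contact force between the fingers and die_disc below 0.1 N and horizontal distance between die_dot and blank_dot below 0.01 m and z of die_dot in the frame of blank_dot between 0.001 and 0.007 m and contact force between the fingers and die_dot below 0.1 N); the robot touches nothing.
It fails at once if a die is dropped or flung (it moves faster than 0.6 m/s, as after a fall of about 18 mm, while the fingers do not hold it) ((linear speed of die_card above 0.6 m/s and contact force between the fingers and die_card below 0.1 N) or (linear speed of die_oval above 0.6 m/s and contact force between the fingers and die_oval below 0.1 N) or (linear speed of die_disc above 0.6 m/s and contact force between the fingers and die_disc below 0.1 N) or (linear speed of die_dot above 0.6 m/s and contact force between the fingers and die_dot below 0.1 N)).
It fails at once if the maul or the wax jar is shifted by more than 30 mm or tipped over (distance of any of maul, wax_jar from where it was at the start of the episode above 0.03 m or angle between any of maul, wax_jar's own z axis and vertical above 0.3 rad).
It also fails if it takes over 120 s, if anything falls off the work surface, if the arm or the gripper's body presses on something with over 40 N, if the wrist force passes 120 N, or if a joint passes its speed limit or range.

## Working session

There is one attempt and no reset: what is moved stays moved. The work goes in short steps, Python scripts to look and compute and a tool call to move; the robot and the scene stay as the last step left them, time stands still between calls to the robot, and variables do not carry over. Pictures are saved under pics/ and viewed, at most 14 in all, crops included, and the job is handed in when it is done.

```bash
mkdir -p pics; ls; python3 - <<'E'
from bench import robot, viewer
import cv2
s=robot.observe(); print(s)
for n in("top","side"):
    im=viewer.read_camera(n); cv2.imwrite(f"pics/{n}0.png",im[:,:,::-1]); m=viewer.camera_model(n); print(n,m)
E
```

```text
pics
{'t': 0.0, 'joint_pos': array([ 1.11619114,  0.38383398,  0.04381425,  1.59962028, -0.01790668,
        1.16118611, -0.04992482]), 'joint_velocities': array([-0.00035755,  0.00030763,  0.00087678, -0.00103768, -0.00177541,
       -0.00156025,  0.00043035]), 'joint_efforts': array([ 6.97022097e-04, -4.33455992e+01,  1.02473661e+00, -2.49507827e+01,
        1.05209483e-02,  1.13885364e-02, -1.21875619e-06]), 'tool_pos': array([ 226.70402735, -608.15727515,  229.86605609]), 'eef_rot': array([[ 9.36993048e-01,  3.49346434e-01, -1.04774464e-03],
       [ 3.49347981e-01, -9.36989879e-01,  2.44016183e-03],
       [-1.29264292e-04, -2.65244214e-03, -9.99996474e-01]]), 'wrist_force': array([ 0.20273381,  0.44556008, -0.16329525]), 'moment': array([-0.01250791,  0.05234796,  0.0052277 ]), 'grasp_force': 0.0, 'finger_gap': 85.7101290785729}
top {'mtx': array([[517.89549133,   0.        , 318.76140531],
       [  0.        , 517.89549133, 205.18498655],
       [  0.        ,   0.        ,   1.        ]]), 'world_to_cam': array([[ 1.87441409e-02, -9.99821042e-01,  2.55763916e-03,
        -1.99749056e+00],
       [-9.98145493e-01, -1.88607857e-02, -5.78778433e-02,
         5.23158239e+02],
       [ 5.79157247e-02, -1.46802555e-03, -9.98320396e-01,
         1.85840985e+03],
       [ 0.00000000e+00,  0.00000000e+00,  0.00000000e+00,
         1.00000000e+00]])}
side {'mtx': array([[411.44657009,   0.        , 316.82020021],
       [  0.        , 411.44657009, 203.54823823],
       [  0.        ,   0.        ,   1.        ]]), 'world_to_cam': array([[ 9.98066233e-01, -6.09485117e-02,  1.22095947e-02,
        -5.40537359e+02],
       [-2.50218512e-02, -5.73744514e-01, -8.18652026e-01,
         5.99821221e+01],
       [ 5.69008106e-02,  8.16763437e-01, -5.74160070e-01,
         1.21093571e+03],
       [ 0.00000000e+00,  0.00000000e+00,  0.00000000e+00,
         1.00000000e+00]])}
```

View pics/top0.png

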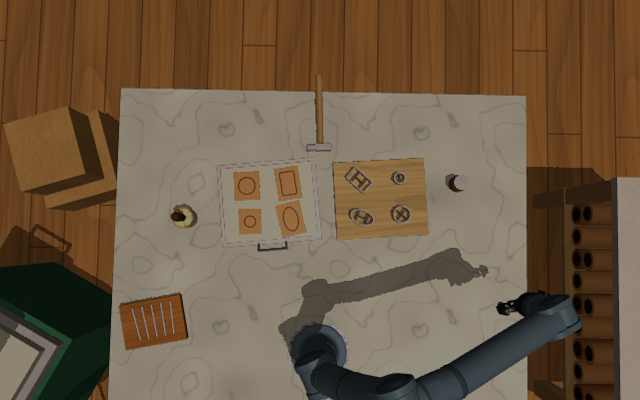

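View pics/side0.png

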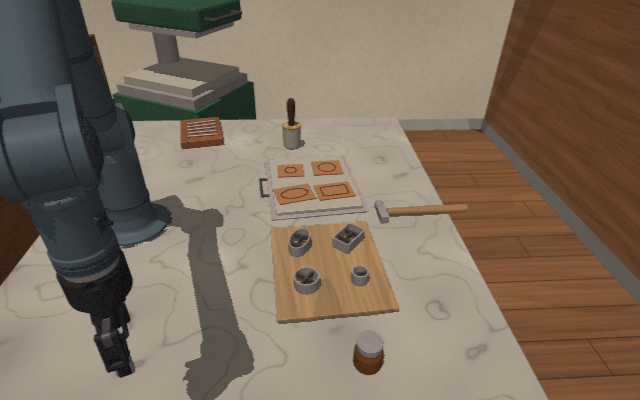

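Top view: dies at (357,179) card, (398,178) dot, (361,215) oval, (401,214) disc. Outlines at (247,186) disc, (288,183) card, (250,221) dot, (291,218) oval. Jar is at (458,183) and the maul at (181,216).

```bash
cat > h.py <<'E'
import numpy as np, cv2
from bench import robot, viewer
def ray(m,uv,z):
    uv=np.atleast_2d(np.float64(uv)); T=m["world_to_cam"]; R=T[:3,:3]; c=-R.T@T[:3,3]
    d=(np.c_[uv,np.ones(len(uv))]@np.linalg.inv(m["mtx"]).T)@R
    return c+d*((z-c[2])/d[:,2:])
def togo(p,yaw=None):
    """rows' shift in tool axes to reach p; yaw = wanted world yaw of tool x"""
    s=robot.observe(); R=s["eef_rot"]; d=R.T@(np.float64(p)-s["tool_pos"])
    y=np.arctan2(R[1,0],R[0,0]); return d.round(1), None if yaw is None else round(float((y-yaw+np.pi/2)%np.pi-np.pi/2),3)
E
python3 - <<'E'
from h import *
m=viewer.camera_model("top")
print(ray(m,[(357,179),(398,178),(361,215),(401,214)],40).round())
print(ray(m,[(247,186),(288,183),(250,221),(291,218)],22).round())
print(ray(m,[(458,183),(181,216)],60).round())
s=robot.observe(); w=viewer.camera_model("wrist"); print(w["mtx"]); T=w["world_to_cam"]; c=-T[:3,:3].T@T[:3,3]
print("cam in tool",s["eef_rot"].T@(c-s["tool_pos"]), (s["eef_rot"].T@T[:3,:3].T).round(3)); print(togo((560,-190,330),0))
E
```

```text
[[ 618. -127.   40.]
 [ 625. -274.   40.]
 [ 489. -143.   40.]
 [ 496. -286.   40.]]
[[587. 268.  22.]
 [601. 120.  22.]
 [461. 254.  22.]
 [475. 107.  22.]]
[[ 609. -484.   60.]
 [ 473.  493.   60.]]
[[309.34420854   0.         319.59106146]
 [  0.         309.34420854 201.26661471]
 [  0.           0.           1.        ]]
cam in tool [ 7.80541709e+01 -2.03704233e-02 -1.42089560e+02] [[-0.001 -0.952 -0.307]
 [ 1.    -0.001 -0.   ]
 [-0.    -0.307  0.952]]
(array([ 458.4, -275.7,  -99.4]), 0.357)
```

Careful with the scale: shifts go in shares of 62.5 mm and turns go in shares of 90 degrees. That gives: 50 mm is 0.8, -30 mm is -0.48, 0.178 rad is 0.1133.

>>> move_tool:
  motion:
    - [0.48, -0.288, 0, 0]
    - [0.8, -0.48, 0.032, 0]
    - [0.8, -0.48, 0.032, 0]
    - [0.8, -0.48, 0.032, 0]
    - [0.8, -0.48, 0.032, 0]
    - [0.8, -0.48, 0.032, 0]
    - [0.8, -0.48, 0.032, 0]
    - [0.8, -0.48, 0.032, 0]
    - [0.8, -0.48, 0.032, 0]
    - [0.448, -0.288, 0.032, 0]
    - [0, 0, 0, 0.1133]
    - [0, 0, 0, 0.1133]
    - [0, 0, 0, 0]
    - [0, 0, 0, 0]
  finger_gap: 85
  grip_n: 60

```text
t: 1.85
tool_pos: [559.5, -190.5, 213.0]
eef_rot: [[1.0, 0.003, -0.001], [0.003, -1.0, 0.0], [-0.001, -0.0, -1.0]]
wrist_force: [-0.6, 1.0, -0.5]
finger_gap: 85.0
grasp_force: 0.0
```

```bash
python3 - <<'E'
from h import *
print(togo((557,-207,210),0))
im=viewer.read_camera("wrist"); cv2.imwrite("pics/w1.png",im[:,:,::-1])
E
```

```text
(array([-2.5, 16.5,  3. ]), 0.003)
```

View pics/w1.png

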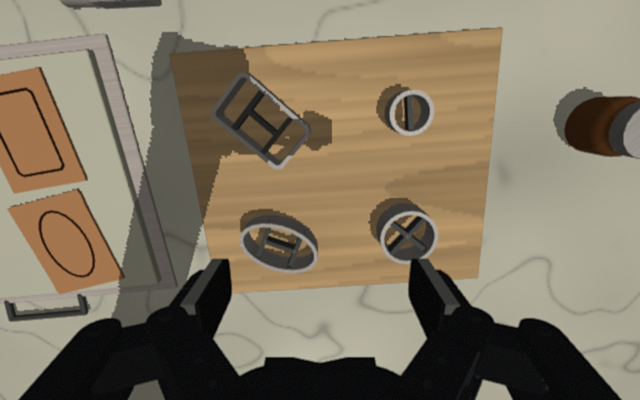

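The wrist view shows the card die (262,120), dot (410,110), oval (279,245) and disc (408,236), with no clutter near them.

```bash
python3 - <<'E'
from h import *
m=viewer.camera_model("wrist"); im=viewer.read_camera("wrist")
hsv=cv2.cvtColor(im,cv2.COLOR_RGB2HSV); print([hsv[p] for p in((160,350),(80,180),(130,325),(240,350),(92,240),(240,310),(112,390),(110,215))])
mask=(hsv[:,:,1]<70).astype(np.uint8)*255
roi=np.zeros_like(mask); cv2.fillPoly(roi,[np.int32([(190,70),(490,45),(470,265),(228,275)])],255)
mask&=roi; mask=cv2.morphologyEx(mask,cv2.MORPH_OPEN,np.ones((3,3)))
cs,_=cv2.findContours(mask,cv2.RETR_EXTERNAL,cv2.CHAIN_APPROX_NONE)
out=im.copy()
for c in cs:
    if cv2.contourArea(c)<300: continue
    P=ray(m,c[:,0],34)[:,:2].astype(np.float32); h=cv2.convexHull(P)
    r=cv2.minAreaRect(h); mo=cv2.moments(h); print("cen",mo["m10"]/mo["m00"],mo["m01"]/mo["m00"],r)
    cv2.drawContours(out,[c],-1,(255,0,0),1)
cv2.imwrite("pics/w1m.png",out[40:290,160:520,::-1].repeat(2,0).repeat(2,1))
E
# on to the tray
```

```text
[array([ 17, 109, 161], dtype=uint8), array([ 18, 108,  92], dtype=uint8), array([ 18, 111,  94], dtype=uint8), array([ 17, 110, 162], dtype=uint8), array([ 18, 112,  96], dtype=uint8), array([18, 18, 70], dtype=uint8), array([ 21,  15, 171], dtype=uint8), array([17, 22, 83], dtype=uint8)]
cen 481.7741825766389 -144.95703386752865 ((482.0778503417969, -145.70278930664062), (92.38814544677734, 68.53838348388672), 69.0892333984375)
cen 492.34443373715607 -290.4929476458291 ((492.7644958496094, -289.54144287109375), (78.89569091796875, 69.58430480957031), 0.09707173705101013)
cen 627.2088965817918 -280.03084250773674 ((626.8369750976562, -279.8170166015625), (43.22378921508789, 48.63336181640625), 0.08717308938503265)
cen 617.4033780151858 -131.51779170997253 ((617.6187744140625, -131.5611572265625), (90.61576843261719, 58.63332748413086), 49.46473693847656)
```

>>> move_tool:
  motion:
    - [0, -0.48, 0, 0]
    - [-0.048, -0.88, 0, 0]
    - [-0.048, -0.88, 0, 0]
    - [-0.048, -0.88, 0, 0]
    - [-0.048, -0.88, 0, 0]
    - [0, -0.88, 0, 0]
    - [0, -0.88, 0, 0]
    - [0, -0.48, 0, 0]
    - [0, 0, 0, 0]
    - [0, 0, 0, 0]

```text
t: 3.2
tool_pos: [547.7, 197.9, 213.1]
eef_rot: [[1.0, -0.0, -0.0], [-0.0, -1.0, -0.001], [-0.0, 0.001, -1.0]]
wrist_force: [0.4, -0.4, -0.1]
finger_gap: 85.0
grasp_force: 0.0
```

```bash
python3 - <<'E'
from h import *
m=viewer.camera_model("wrist"); im=viewer.read_camera("wrist")
cv2.imwrite("pics/w2.png",im[:,:,::-1])
E
```

```text
(no output)
```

View pics/w1m.png

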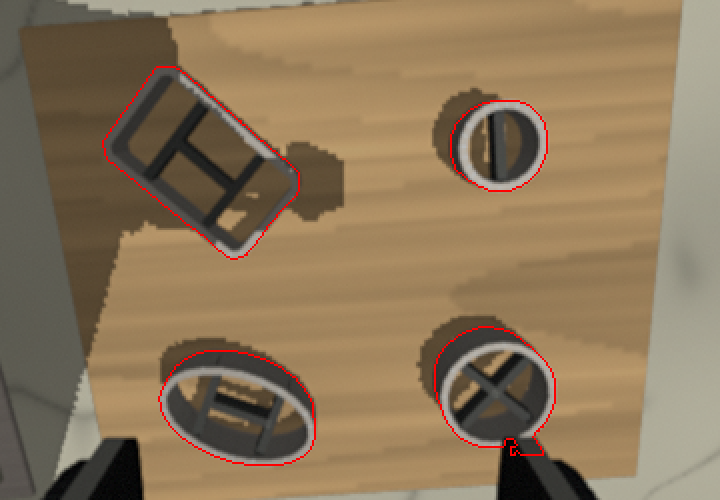

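View pics/w2.png

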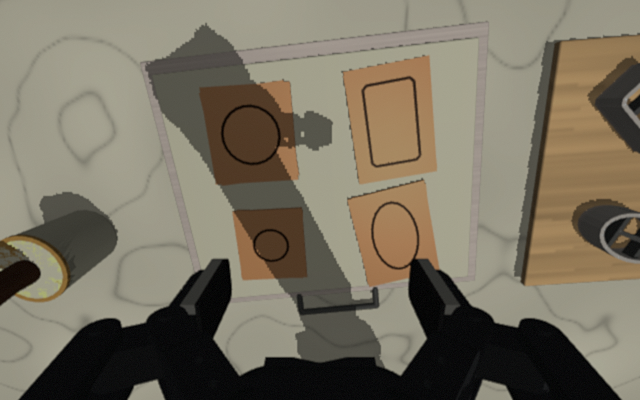

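Tray view: disc outline (250,134), card (391,121), dot (270,245), oval (395,235). A shadow crosses the left two, but the lines stay distinct.

```bash
python3 - <<'E'
from h import *
m=viewer.camera_model("wrist"); im=viewer.read_camera("wrist")
g=im.max(2)
for name,(x0,y0,x1,y1) in dict(disc=(212,98,288,172),card=(355,70,430,175),dot=(246,222,296,268),oval=(366,196,424,275)).items():
    mk=np.zeros_like(g); mk[y0:y1,x0:x1]=(g[y0:y1,x0:x1]<55)*255
    cs,_=cv2.findContours(mk,cv2.RETR_EXTERNAL,cv2.CHAIN_APPROX_NONE); c=max(cs,key=cv2.contourArea)
    P=ray(m,c[:,0],22)[:,:2].astype(np.float32); h=cv2.convexHull(P); mo=cv2.moments(h)
    print(name,cv2.boundingRect(c),"cen",round(mo["m10"]/mo["m00"],1),round(mo["m01"]/mo["m00"],1),"rect",cv2.minAreaRect(h),"ell",cv2.fitEllipse(h))
E
```

```text
disc (220, 105, 60, 61) cen 591.9 270.8 rect ((591.8856811523438, 270.9410400390625), (62.48773193359375, 62.478797912597656), 63.6187744140625) ell ((591.9096069335938, 270.7723388671875), (62.83552169799805, 62.93119430541992), 0.841658890247345)
card (407, 77, 6, 4) cen 647.8 106.2 rect ((647.9380493164062, 106.18805694580078), (5.943615913391113, 0.9189468026161194), 56.51912307739258) ell ((647.7847900390625, 106.28926086425781), (1.263979434967041, 5.97667121887207), 151.20968627929688)
dot (253, 229, 36, 33) cen 463.9 255.5 rect ((463.9656982421875, 255.31243896484375), (41.77528762817383, 41.771690368652344), 89.80636596679688) ell ((463.9012756347656, 255.45094299316406), (41.66323471069336, 42.94807815551758), 118.79120635986328)
oval (410, 258, 14, 17) cen 434.8 79.4 rect ((435.4237976074219, 79.3483657836914), (23.086633682250977, 15.866783142089844), 4.973207950592041) ell ((434.8404846191406, 79.27767181396484), (19.237043380737305, 25.95697593688965), 96.85132598876953)
```

To row units: 55 mm is 0.88, 45 mm is 0.72.

```bash
python3 - <<'E'
from h import *
m=viewer.camera_model("wrist"); im=viewer.read_camera("wrist")
g=im.max(2)
for name,(x0,y0,x1,y1) in dict(card=(355,70,428,172),oval=(366,196,424,275)).items():
    mk=np.zeros_like(g); mk[y0:y1,x0:x1]=(g[y0:y1,x0:x1]<105)*255; mk[250:,408:]=0
    cs,_=cv2.findContours(mk,cv2.RETR_EXTERNAL,cv2.CHAIN_APPROX_NONE); c=max(cs,key=cv2.contourArea)
    P=ray(m,c[:,0],22)[:,:2].astype(np.float32); h=cv2.convexHull(P); mo=cv2.moments(h)
    print(name,cv2.boundingRect(c),"cen",round(mo["m10"]/mo["m00"],1),round(mo["m01"]/mo["m00"],1),"rect",cv2.minAreaRect(h),"ell",cv2.fitEllipse(h))
E
```

```text
card (360, 76, 60, 92) cen 604.0 121.9 rect ((604.0001220703125, 121.8743896484375), (86.26239776611328, 54.490543365478516), 10.154170036315918) ell ((603.8763427734375, 121.21650695800781), (66.8247299194336, 109.46955108642578), 98.87499237060547)
oval (370, 202, 49, 68) cen 475.3 109.5 rect ((474.8597106933594, 109.11885833740234), (88.1987533569336, 54.32414245605469), 12.967881202697754) ell ((474.92462158203125, 109.27059173583984), (54.598411560058594, 88.2558822631836), 105.36011505126953)
```

>>> move_tool:
  motion:
    - [0, 0.48, 0, 0]
    - [-0.08, 0.88, 0, 0]
    - [-0.08, 0.88, 0, 0]
    - [-0.08, 0.88, 0, 0]
    - [-0.08, 0.88, 0, 0]
    - [-0.08, 0.88, 0, 0]
    - [-0.08, 0.88, 0, 0]
    - [0, 0.72, 0, 0]
    - [0, 0, 0, 0]
    - [0, 0, 0, 0]

```text
t: 4.6
tool_pos: [517.3, -205.8, 213.2]
eef_rot: [[1.0, -0.001, -0.0], [-0.001, -1.0, 0.001], [-0.0, -0.001, -1.0]]
wrist_force: [0.1, 0.9, 0.4]
finger_gap: 84.9
grasp_force: 0.0
```

```bash
python3 - <<'E'
from h import *
print(robot.observe()["tool_pos"])
m=viewer.camera_model("wrist"); im=viewer.read_camera("wrist")
hsv=cv2.cvtColor(im,cv2.COLOR_RGB2HSV); mask=((hsv[:,:,1]<70)&(hsv[:,:,2]>130)).astype(np.uint8)*255
cv2.imwrite("pics/w3.png",im[:,:,::-1])
T=m["world_to_cam"]
def px(p): q=m["mtx"]@(T[:3,:3]@np.float64(p)+T[:3,3]); return q[:2]/q[2]
for n,p,r in(("dot",(627,-280,50),42),("oval",(485,-145,50),62),("disc",(494,-290,50),46)):
    u=px(p); roi=np.zeros_like(mask); cv2.circle(roi,tuple(np.int32(u)),r,255,-1)
    cs,_=cv2.findContours(mask&roi,cv2.RETR_EXTERNAL,cv2.CHAIN_APPROX_NONE); c=max(cs,key=cv2.contourArea)
    P=ray(m,c[:,0],50)[:,:2].astype(np.float32); h=cv2.convexHull(P)
    print(n,u,cv2.boundingRect(c),cv2.minAreaRect(h),"ell",cv2.fitEllipse(h))
E
```

```text
[ 517.31682488 -205.8370109   213.22841527]
dot [401.06158279  64.83401307] (376, 39, 47, 51) ((627.5201416015625, -277.7982482910156), (41.861454010009766, 41.60991287231445), 66.47825622558594) ell ((627.4739990234375, -277.8060607910156), (41.70857238769531, 42.25303649902344), 125.69674682617188)
oval [261.67338732 212.24263846] (222, 186, 82, 53) ((484.3587646484375, -145.90000915527344), (87.681884765625, 53.61003875732422), 70.51029968261719) ell ((484.28271484375, -146.2100372314453), (53.683921813964844, 87.73941802978516), 159.51109313964844)
disc [400.5948162  203.88541518] (368, 172, 61, 57) ((497.3559265136719, -287.03564453125), (62.22703552246094, 60.89520263671875), 89.90265655517578) ell ((497.4482116699219, -287.02435302734375), (61.99768829345703, 62.18280792236328), 16.951345443725586)
```

View pics/w3.png

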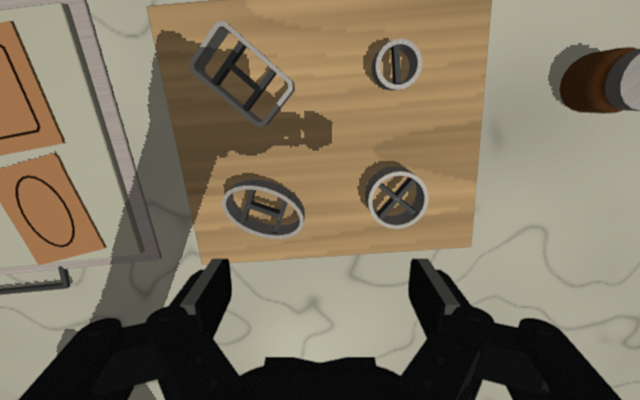

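All four rims and outlines match their nominal sizes within about 1 mm. Next: go over the card die.

To row units: 34 mm is 0.544, 33 mm is 0.528, -0.18 rad is -0.1146.

```bash
cat > d.py <<'E'
import numpy as np
D=dict(card=((617.5,-131.5),np.radians(49.5)),oval=((484.3,-146.1),np.radians(70)),disc=((497.4,-287),0),dot=((627.5,-277.8),0))
B=dict(card=((604,121.9),np.radians(10.2)),oval=((474.9,109.2),np.radians(14.5)),disc=((591.9,270.8),0),dot=((463.9,255.4),0))
E
cat > go.py <<'E'
import sys; from h import *; from d import *
k,n,z=sys.argv[1:4]; (p,y)=(D if k=="D" else B)[n]
print("to go", *togo((*p,float(z)),y))
E
```

>>> move_tool:
  motion:
    - [0.544, -0.4, 0.16, 0]
    - [0.528, -0.4, 0.48, 0]
    - [0.528, -0.4, 0.48, 0]
    - [0, 0, 0.32, -0.1082]
    - [0, 0, 0.32, -0.1082]
    - [0, 0, 0, -0.1082]
    - [0, 0, 0, -0.1082]
    - [0, 0, 0, -0.1146]
    - [0, 0, 0, 0]
    - [0, 0, 0, 0]

```text
t: 5.9
tool_pos: [617.8, -129.3, 103.4]
eef_rot: [[0.653, 0.758, 0.0], [0.758, -0.653, 0.0], [0.0, -0.0, -1.0]]
wrist_force: [0.2, 0.4, -0.2]
finger_gap: 85.5
grasp_force: 0.0
```

```bash
python3 go.py D card 21
```

```text
to go [-2.   1.2 82.4] -0.004
```

>>> move_tool:
  motion:
    - [-0.032, 0.016, 0.48, 0]
    - [0, 0, 0.48, 0]
    - [0, 0, 0.24, 0]
    - [0, 0, 0.112, 0]
    - [0, 0, 0, 0]

```text
t: 6.52
tool_pos: [617.5, -132.4, 21.5]
eef_rot: [[0.652, 0.758, 0.0], [0.758, -0.652, -0.0], [0.0, 0.0, -1.0]]
wrist_force: [1.0, 0.1, 1.0]
finger_gap: 84.9
grasp_force: 0.0
```

>>> move_tool:
  motion:
    - [0, 0, 0, 0]
    - [0, 0, 0, 0]
    - [0, 0, 0, 0]
    - [0, 0, 0, 0]
    - [0, 0, 0, 0]
    - [0, 0, 0, 0]
  finger_gap: 40
  grip_n: 60

```text
t: 7.28
tool_pos: [618.7, -132.9, 22.9]
eef_rot: [[0.652, 0.758, 0.003], [0.758, -0.652, -0.001], [0.001, 0.003, -1.0]]
wrist_force: [-0.4, 0.1, 6.2]
finger_gap: 53.2
grasp_force: 65.4
```

```bash
python3 go.py D card 21
```

```text
to go [ 0.2 -1.9  1.9] -0.003
```

To row units: -40 mm is -0.64, -30 mm is -0.48, 0.177 rad is 0.1127.

>>> move_tool:
  motion:
    - [0, 0, -0.16, 0]
    - [0, 0, -0.48, 0]
    - [0, 0, -0.64, 0]
    - [0, 0, -0.16, 0.1082]
    - [0, 0, 0, 0.1082]
    - [0, 0, 0, 0.1082]
    - [0, 0, 0, 0.1127]
    - [0, 0, 0, 0]
    - [0, 0, 0, 0]

```text
t: 8.4
tool_pos: [616.4, -132.4, 110.6]
eef_rot: [[0.984, 0.176, -0.002], [0.176, -0.984, 0.0], [-0.001, -0.001, -1.0]]
wrist_force: [-0.2, -0.0, -2.8]
finger_gap: 52.8
grasp_force: 64.5
```

```bash
python3 go.py B card 27
```

```text
to go [  32.5 -252.4   83.7] -0.002
```

To row units: -45 mm is -0.72, -35 mm is -0.56.

>>> move_tool:
  motion:
    - [0.032, -0.32, 0, 0]
    - [0.096, -0.72, 0, 0]
    - [0.096, -0.72, 0, 0]
    - [0.096, -0.72, 0, 0]
    - [0.096, -0.72, 0, 0]
    - [0.08, -0.56, 0.16, 0]
    - [0.024, -0.272, 0.32, 0]
    - [0, 0, 0, 0]
    - [0, 0, 0, 0]

```text
t: 9.52
tool_pos: [605.6, 118.4, 80.6]
eef_rot: [[0.985, 0.17, -0.001], [0.17, -0.985, -0.002], [-0.001, 0.002, -1.0]]
wrist_force: [0.5, -0.2, -2.7]
finger_gap: 52.9
grasp_force: 64.4
```

```bash
python3 go.py B card 27
```

```text
to go [-0.9 -3.8 53.6] -0.007
```

To row units: 20 mm is 0.32, 9 mm is 0.144.

>>> move_tool:
  motion:
    - [-0.016, -0.064, 0.32, 0]
    - [0, 0, 0.32, 0]
    - [0, 0, 0.144, 0]
    - [0, 0, 0, 0]
    - [0, 0, 0.024, 0]
    - [0, 0, 0.024, 0]
    - [0, 0, 0.016, 0]
    - [0, 0, 0, 0]
    - [0, 0, 0, 0]

```text
t: 10.65
tool_pos: [604.0, 125.0, 28.5]
eef_rot: [[0.985, 0.173, 0.0], [0.173, -0.985, 0.0], [0.0, 0.0, -1.0]]
wrist_force: [-0.6, -0.2, -4.0]
finger_gap: 52.8
grasp_force: 64.6
```

```bash
python3 go.py B card 27
```

```text
to go [-0.6  3.1  1.5] -0.004
```

To row units: 2.5 mm is 0.04, 1 mm is 0.016.

>>> move_tool:
  motion:
    - [0, 0.04, 0, 0]
    - [0, 0, 0.016, 0]
    - [0, 0, 0, 0]
    - [0, 0, 0, 0]

```text
t: 11.15
tool_pos: [604.3, 122.6, 27.3]
eef_rot: [[0.985, 0.173, -0.0], [0.173, -0.985, 0.0], [-0.0, -0.0, -1.0]]
wrist_force: [0.3, 0.2, -2.9]
finger_gap: 53.1
grasp_force: 64.6
```

>>> move_tool:
  motion:
    - [0, 0, 0.016, 0]
    - [0, 0, 0, 0]
    - [0, 0, 0, 0]

```text
t: 11.52
tool_pos: [604.4, 122.6, 26.9]
eef_rot: [[0.985, 0.173, 0.0], [0.173, -0.985, -0.0], [0.0, 0.0, -1.0]]
wrist_force: [-2.8, -0.1, 3.6]
finger_gap: 52.9
grasp_force: 65.2
```

```bash
python3 go.py B card 27
```

```text
to go [-0.6  0.6 -0.1] -0.004
```

Contact felt, so I release, rise and check with the wrist camera on the way to the oval.

>>> move_tool:
  motion:
    - [0, 0, 0, 0]
    - [0, 0, 0, 0]
    - [0, 0, 0, 0]
    - [0, 0, 0, 0]
  finger_gap: 72
  grip_n: 60

```text
t: 12.02
tool_pos: [604.5, 122.6, 26.2]
eef_rot: [[0.985, 0.173, 0.0], [0.173, -0.985, 0.0], [0.0, -0.0, -1.0]]
wrist_force: [-0.1, -0.4, 0.0]
finger_gap: 72.0
grasp_force: 0.0
```

>>> move_tool:
  motion:
    - [0, 0, -0.32, 0]
    - [0, 0, -0.64, 0]
    - [0, 0, -0.96, 0]
    - [-0.64, 0, -0.8, 0]
    - [-0.32, 0, -0.24, 0]
    - [0, 0, 0, 0]
    - [0, 0, 0, 0]

```text
t: 12.9
tool_pos: [546.5, 112.3, 210.3]
eef_rot: [[0.985, 0.173, 0.001], [0.173, -0.985, 0.0], [0.001, 0.0, -1.0]]
wrist_force: [-0.5, 0.4, -0.8]
finger_gap: 71.8
grasp_force: 0.0
```

```bash
python3 - <<'E'
from h import *
im=viewer.read_camera("wrist"); cv2.imwrite("pics/w4.png",im[:,:,::-1]); print(togo((484.3,-146.1,110),np.radians(70)))
E
```

```text
(array([-105.7,  243.7,   99.7]), -1.048)
```

View pics/w4.png

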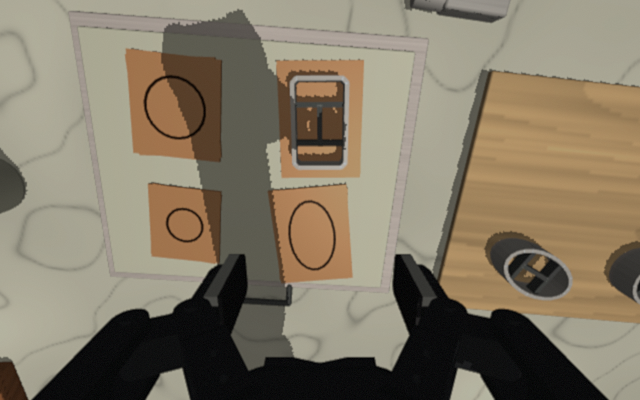

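The card die stands on its blank (rim around (320,122)), and the oval outline (312,235) is now unobstructed. I measure both.

To row units: 50 mm is 0.8, 45 mm is 0.72, -0.18 rad is -0.1146.

```bash
cat > chk.py <<'E'
import sys; from h import *
def rim(box,z=54,lo=130):
    m=viewer.camera_model("wrist"); im=viewer.read_camera("wrist"); x0,y0,x1,y1=box
    hsv=cv2.cvtColor(im,cv2.COLOR_RGB2HSV); k=((hsv[:,:,1]<70)&(hsv[:,:,2]>lo)).astype(np.uint8)*255
    mk=np.zeros_like(k); mk[y0:y1,x0:x1]=k[y0:y1,x0:x1]
    return fit(m,mk,z)
def line(box,z=22,hi=95):
    m=viewer.camera_model("wrist"); im=viewer.read_camera("wrist"); x0,y0,x1,y1=box
    mk=np.zeros(im.shape[:2],np.uint8); mk[y0:y1,x0:x1]=(im[y0:y1,x0:x1].max(2)<hi)*255
    return fit(m,mk,z)
def fit(m,mk,z):
    cs,_=cv2.findContours(mk,cv2.RETR_EXTERNAL,cv2.CHAIN_APPROX_NONE); c=max(cs,key=cv2.contourArea)
    h=cv2.convexHull(ray(m,c[:,0],z)[:,:2].astype(np.float32)); f=lambda r:(np.round(r[0],1),np.round(r[1],1),round(r[2],1))
    return f(cv2.minAreaRect(h)),f(cv2.fitEllipse(h))
E
python3 - <<'E'
from chk import *
print(rim((284,66,358,174))); print(line((282,195,342,274))); print(line((160,202,212,248),hi=55))
E
```

```text
((array([603.4, 122.2]), array([85.4, 53.6]), 10.0), (array([603.2, 122.5]), array([ 67.7, 108.5]), 99.4))
((array([475.1, 109.1]), array([87.7, 53.9]), 14.7), (array([474.9, 109.2]), array([54.1, 87.8]), 105.0))
((array([467.3, 239.9]), array([32.1,  8.1]), 13.0), (array([463.1, 252.9]), array([34.1, 39.7]), 80.5))
```

>>> move_tool:
  motion:
    - [-0.32, 0.72, 0.32, -0.1082]
    - [-0.128, 0.8, 0.32, -0.1082]
    - [0.256, 0.8, 0.32, -0.1082]
    - [0, 0.64, 0.32, -0.1082]
    - [0, 0, 0.32, -0.1146]
    - [0, 0, 0, -0.1146]
    - [0, 0, 0, 0]
    - [0, 0, 0, 0]
  finger_gap: 85
  grip_n: 60

```text
t: 14.1
tool_pos: [607.6, -51.8, 109.9]
eef_rot: [[0.352, 0.936, -0.0], [0.936, -0.352, 0.0], [0.0, -0.0, -1.0]]
wrist_force: [-0.0, 1.2, -0.7]
finger_gap: 84.9
grasp_force: 0.0
```

```bash
python3 go.py D oval 22
```

```text
to go [-131.7  -82.3   87.9] -0.01
```

To row units: -44 mm is -0.704, -27.5 mm is -0.44, -0.01 rad is -0.0064.

>>> move_tool:
  motion:
    - [-0.704, -0.44, 0, 0]
    - [-0.704, -0.44, 0, 0]
    - [-0.704, -0.44, 0, 0]
    - [0, 0, 0, -0.0064]
    - [0, 0, 0, 0]
    - [0, 0, 0, 0]

```text
t: 14.85
tool_pos: [485.8, -145.3, 110.7]
eef_rot: [[0.338, 0.941, 0.002], [0.941, -0.338, 0.0], [0.001, 0.002, -1.0]]
wrist_force: [-0.0, 1.0, -0.4]
finger_gap: 84.9
grasp_force: 0.0
```

```bash
python3 go.py D oval 22
```

```text
to go [-1.3 -1.3 88.7] 0.004
```

To row units: 40 mm is 0.64, 30 mm is 0.48.

>>> move_tool:
  motion:
    - [-0.016, -0.016, 0.64, 0]
    - [0, 0, 0.48, 0]
    - [0, 0, 0.208, 0]
    - [0, 0, 0.08, 0]
    - [0, 0, 0, 0]

```text
t: 15.48
tool_pos: [483.7, -147.1, 22.6]
eef_rot: [[0.34, 0.941, 0.001], [0.941, -0.34, -0.0], [0.0, 0.001, -1.0]]
wrist_force: [-0.2, 0.1, 0.3]
finger_gap: 84.5
grasp_force: 0.0
```

>>> move_tool:
  motion:
    - [0, 0, 0, 0]
    - [0, 0, 0, 0]
    - [0, 0, 0, 0]
    - [0, 0, 0, 0]
    - [0, 0, 0, 0]
    - [0, 0, 0, 0]
  finger_gap: 40
  grip_n: 60

```text
t: 16.23
tool_pos: [484.0, -147.7, 23.5]
eef_rot: [[0.34, 0.94, 0.002], [0.94, -0.34, -0.001], [-0.0, 0.003, -1.0]]
wrist_force: [-1.1, 0.3, 7.1]
finger_gap: 52.8
grasp_force: 63.8
```

>>> move_tool:
  motion:
    - [0, 0, -0.16, 0]
    - [0, 0, -0.48, 0]
    - [0, 0, -0.48, 0]
    - [0, 0, -0.16, 0.121]
    - [0, 0, 0, 0.121]
    - [0, 0, 0, 0.121]
    - [0, 0, 0, 0.121]
    - [0, 0, 0, 0.1197]
    - [0, 0, 0, 0.0178]
    - [0, 0, 0, 0]
    - [0, 0, 0, 0]

```text
t: 17.6
tool_pos: [482.5, -147.3, 102.0]
eef_rot: [[0.966, 0.257, -0.0], [0.257, -0.966, 0.0], [-0.0, -0.0, -1.0]]
wrist_force: [-0.7, -0.1, -2.3]
finger_gap: 52.7
grasp_force: 63.5
```

```bash
python3 go.py B oval 26
```

```text
to go [  58.6 -249.8   76.1] 0.007
```

To row units: -45 mm is -0.72, -35 mm is -0.56.

>>> move_tool:
  motion:
    - [0.08, -0.32, 0, 0]
    - [0.16, -0.72, 0, 0]
    - [0.16, -0.72, 0, 0]
    - [0.16, -0.72, 0, 0]
    - [0.16, -0.72, 0, 0]
    - [0.16, -0.56, 0.16, 0]
    - [0.032, -0.24, 0.32, 0]
    - [0, 0, 0, 0]
    - [0, 0, 0, 0]
    - [0, 0, 0, 0]

```text
t: 18.85
tool_pos: [474.9, 107.5, 72.8]
eef_rot: [[0.967, 0.253, 0.001], [0.253, -0.967, -0.0], [0.001, 0.001, -1.0]]
wrist_force: [-0.1, -0.6, -2.3]
finger_gap: 52.9
grasp_force: 63.6
```

```bash
python3 go.py B oval 27
```

```text
to go [ 0.4 -1.7 45.8] 0.003
```

To row units: 20 mm is 0.32, 15 mm is 0.24.

>>> move_tool:
  motion:
    - [-0.016, -0.016, 0.32, 0]
    - [0, 0, 0.24, 0]
    - [0, 0, 0.112, 0]
    - [0, 0, 0, 0]
    - [0, 0, 0.016, 0]
    - [0, 0, 0.016, 0]
    - [0, 0, 0, 0]
    - [0, 0, 0, 0]

```text
t: 19.85
tool_pos: [472.8, 109.7, 28.3]
eef_rot: [[0.967, 0.256, 0.0], [0.256, -0.967, 0.0], [0.0, 0.0, -1.0]]
wrist_force: [-0.4, -0.5, -2.2]
finger_gap: 52.8
grasp_force: 63.7
```

```bash
python3 go.py B oval 27
```

```text
to go [1.9 1.  1.3] 0.005
```

To row units: 1 mm is 0.016, 0.7 mm is 0.0112.

>>> move_tool:
  motion:
    - [0.016, 0.008, 0.016, 0]
    - [0, 0, 0, 0]
    - [0, 0, 0.0112, 0]
    - [0, 0, 0, 0]
    - [0, 0, 0, 0]

```text
t: 20.48
tool_pos: [473.5, 109.5, 27.5]
eef_rot: [[0.967, 0.256, -0.001], [0.256, -0.967, -0.001], [-0.001, 0.001, -1.0]]
wrist_force: [-4.3, -0.2, 9.2]
finger_gap: 53.0
grasp_force: 65.2
```

>>> move_tool:
  motion:
    - [0, 0, 0, 0]
    - [0, 0, 0, 0]
    - [0, 0, 0, 0]
    - [0, 0, 0, 0]
  finger_gap: 72
  grip_n: 60

```text
t: 20.98
tool_pos: [473.9, 109.4, 26.3]
eef_rot: [[0.967, 0.255, 0.0], [0.255, -0.967, 0.0], [0.0, -0.0, -1.0]]
wrist_force: [-0.5, 0.9, -0.3]
finger_gap: 72.0
grasp_force: 0.0
```

>>> move_tool:
  motion:
    - [0, 0, -0.32, 0]
    - [0, 0, -0.64, 0]
    - [0, 0, -0.96, 0]
    - [0, 0, -0.8, 0.0828]
    - [0, 0, -0.24, 0.0815]
    - [0, 0, 0, 0]
    - [0, 0, 0, 0]

```text
t: 21.85
tool_pos: [472.8, 109.1, 210.0]
eef_rot: [[1.0, 0.002, -0.002], [0.002, -1.0, -0.001], [-0.002, 0.001, -1.0]]
wrist_force: [-0.1, 0.2, -0.5]
finger_gap: 71.8
grasp_force: 0.0
```

```bash
python3 - <<'E'
from h import *
im=viewer.read_camera("wrist"); cv2.imwrite("pics/w5.png",im[:,:,::-1]); print(togo((497.4,-287,110),0))
E
```

```text
(array([ 24.4, 396. ,  99.9]), 0.002)
```

View pics/w5.png

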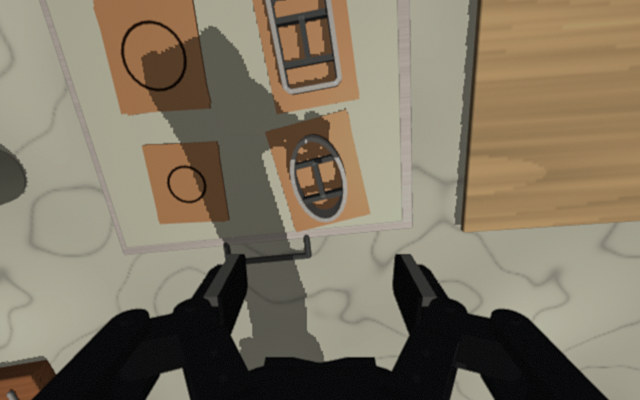

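The oval die sits in its outline (rim around (318,177)), and the disc (154,56) and dot (187,184) outlines are clear.

To row units: 60 mm is 0.96, 35 mm is 0.56.

```bash
python3 - <<'E'
from chk import *
print(rim((284,136,350,222),lo=60)); print(line((115,15,195,96),hi=55)); print(line((160,158,214,212),hi=60))
E
```

```text
((array([475.7, 110. ]), array([88.2, 54.3]), 12.1), (array([475.8, 110.1]), array([54.3, 88.4]), 103.8))
((array([591.9, 270.3]), array([62. , 61.3]), 49.1), (array([591.7, 270.3]), array([61.5, 62.5]), 149.4))
((array([464. , 255.3]), array([40.8, 42. ]), 28.1), (array([463.9, 255.2]), array([41.2, 42.5]), 20.8))
```

>>> move_tool:
  motion:
    - [0.032, 0.56, 0, 0]
    - [0.064, 0.96, 0.16, 0]
    - [0.064, 0.96, 0.32, 0]
    - [0.064, 0.96, 0.32, 0]
    - [0.064, 0.96, 0.32, 0]
    - [0.064, 0.96, 0.32, 0]
    - [0.032, 0.96, 0.16, 0]
    - [0, 0, 0, 0]
    - [0, 0, 0, 0]
    - [0, 0, 0, 0]
  finger_gap: 85
  grip_n: 60

```text
t: 23.3
tool_pos: [498.3, -279.8, 112.4]
eef_rot: [[1.0, 0.004, -0.0], [0.004, -1.0, 0.001], [-0.0, -0.001, -1.0]]
wrist_force: [-0.5, -0.3, 0.4]
finger_gap: 84.7
grasp_force: 0.0
```

```bash
python3 go.py D disc 22
```

```text
to go [-0.9  7.3 90.3] 0.004
```

To row units: 35 mm is 0.56, 30 mm is 0.48.

>>> move_tool:
  motion:
    - [-0.016, 0.112, 0.48, 0]
    - [0, 0, 0.56, 0]
    - [0, 0, 0.288, 0]
    - [0, 0, 0.096, 0]
    - [0, 0, 0, 0]

```text
t: 23.92
tool_pos: [497.4, -288.9, 23.9]
eef_rot: [[1.0, 0.001, 0.001], [0.001, -1.0, -0.0], [0.001, 0.0, -1.0]]
wrist_force: [1.0, -0.3, 1.7]
finger_gap: 85.3
grasp_force: 0.0
```

>>> move_tool:
  motion:
    - [0, 0, 0, 0]
    - [0, 0, 0, 0]
    - [0, 0, 0, 0]
    - [0, 0, 0, 0]
    - [0, 0, 0, 0]
    - [0, 0, 0, 0]
  finger_gap: 40
  grip_n: 60

```text
t: 24.68
tool_pos: [498.3, -289.3, 25.5]
eef_rot: [[1.0, 0.0, 0.003], [0.0, -1.0, -0.001], [0.003, 0.001, -1.0]]
wrist_force: [-1.0, 1.7, 5.7]
finger_gap: 60.5
grasp_force: 65.6
```

>>> move_tool:
  motion:
    - [0, 0, -0.16, 0]
    - [0, 0, -0.48, 0]
    - [0, 0, -0.48, 0]
    - [0, 0, -0.16, 0]
    - [0, 0, 0, 0]

```text
t: 25.3
tool_pos: [496.9, -289.6, 104.0]
eef_rot: [[1.0, 0.0, 0.001], [0.0, -1.0, -0.001], [0.001, 0.001, -1.0]]
wrist_force: [-0.1, -0.9, -2.7]
finger_gap: 60.4
grasp_force: 65.9
```

```bash
python3 go.py B disc 27
```

```text
to go [  94.9 -560.5   76.7] 0.0
```

To row units: -55 mm is -0.88, -45 mm is -0.72.

>>> move_tool:
  motion:
    - [0.08, -0.32, 0, 0]
    - [0.16, -0.72, 0, 0]
    - [0.16, -0.88, 0, 0]
    - [0.16, -0.88, 0, 0]
    - [0.16, -0.88, 0, 0]
    - [0.16, -0.88, 0, 0]
    - [0.16, -0.88, 0, 0]
    - [0.16, -0.88, 0, 0]
    - [0.16, -0.88, 0, 0]
    - [0.096, -0.88, 0, 0]
    - [0.064, -0.64, 0, 0]
    - [0, -0.24, 0.16, 0]
    - [0, 0, 0.16, 0]
    - [0, 0, 0, 0]
    - [0, 0, 0, 0]

```text
t: 27.18
tool_pos: [592.1, 267.3, 82.9]
eef_rot: [[1.0, -0.004, -0.001], [-0.004, -1.0, -0.002], [-0.001, 0.002, -1.0]]
wrist_force: [-0.4, -0.6, -3.0]
finger_gap: 60.4
grasp_force: 65.8
```

```bash
python3 go.py B disc 30
```

```text
to go [-0.2 -3.6 52.9] -0.004
```

To row units: 20 mm is 0.32, 10 mm is 0.16.

>>> move_tool:
  motion:
    - [0, -0.032, 0.32, 0]
    - [0, 0, 0.32, 0]
    - [0, 0, 0.16, 0]
    - [0, 0, 0, 0]
    - [0, 0, 0.016, 0]
    - [0, 0, 0, 0]
    - [0, 0, 0, 0]

```text
t: 28.05
tool_pos: [591.9, 273.0, 33.1]
eef_rot: [[1.0, 0.0, 0.001], [0.0, -1.0, 0.0], [0.001, -0.0, -1.0]]
wrist_force: [0.0, -0.0, -2.5]
finger_gap: 60.9
grasp_force: 65.8
```

```bash
python3 go.py B disc 30
```

```text
to go [-0.   2.2  3.1] 0.0
```

To row units: 2.2 mm is 0.0352, 1 mm is 0.016.

>>> move_tool:
  motion:
    - [0, 0.0352, 0.016, 0]
    - [0, 0, 0.016, 0]
    - [0, 0, 0.0112, 0]
    - [0, 0, 0, 0]
    - [0, 0, 0, 0]

```text
t: 28.68
tool_pos: [591.5, 270.6, 29.8]
eef_rot: [[1.0, 0.0, -0.0], [0.0, -1.0, 0.0], [-0.0, -0.0, -1.0]]
wrist_force: [0.1, 0.7, -2.2]
finger_gap: 60.3
grasp_force: 65.9
```

```bash
python3 go.py B disc 30
```

```text
to go [ 0.4 -0.2 -0.2] 0.0
```

To row units: 0.7 mm is 0.0112.

>>> move_tool:
  motion:
    - [0, 0, 0.0112, 0]
    - [0, 0, 0, 0]
    - [0, 0, 0, 0]

```text
t: 29.05
tool_pos: [591.5, 270.7, 29.6]
eef_rot: [[1.0, 0.0, 0.0], [0.0, -1.0, 0.0], [0.0, -0.0, -1.0]]
wrist_force: [-2.4, -0.3, 2.1]
finger_gap: 60.6
grasp_force: 66.3
```

>>> move_tool:
  motion:
    - [0, 0, 0.0112, 0]
    - [0, 0, 0, 0]
    - [0, 0, 0, 0]

```text
t: 29.42
tool_pos: [591.5, 270.7, 29.6]
eef_rot: [[1.0, 0.0, -0.0], [0.0, -1.0, -0.0], [-0.0, 0.0, -1.0]]
wrist_force: [-3.3, -1.1, 5.9]
finger_gap: 60.6
grasp_force: 66.8
```

>>> move_tool:
  motion:
    - [0, 0, 0, 0]
    - [0, 0, 0, 0]
    - [0, 0, 0, 0]
    - [0, 0, 0, 0]
  finger_gap: 80
  grip_n: 60

```text
t: 29.92
tool_pos: [591.6, 270.5, 28.2]
eef_rot: [[1.0, 0.0, 0.0], [0.0, -1.0, 0.0], [0.0, -0.0, -1.0]]
wrist_force: [0.8, -0.9, 0.0]
finger_gap: 80.0
grasp_force: 0.0
```

>>> move_tool:
  motion:
    - [0, 0, -0.32, 0]
    - [0, 0, -0.64, 0]
    - [0, 0.32, -0.64, 0]
    - [0.064, 0.8, 0, 0]
    - [0.064, 0.88, 0, 0]
    - [0.064, 0.88, 0, 0]
    - [0.064, 0.88, 0, 0]
    - [0.064, 0.88, 0, 0]
    - [0.064, 0.88, 0, 0]
    - [0.064, 0.88, 0, 0]
    - [0.064, 0.88, 0.16, 0]
    - [0.064, 0.88, 0.16, 0]
    - [0, 0.608, 0, 0]
    - [0, 0, 0, 0]
    - [0, 0, 0, 0]
  finger_gap: 80
  grip_n: 60

```text
t: 31.8
tool_pos: [628.5, -276.2, 109.5]
eef_rot: [[1.0, 0.001, 0.002], [0.001, -1.0, 0.001], [0.002, -0.001, -1.0]]
wrist_force: [0.3, 0.3, -0.1]
finger_gap: 79.6
grasp_force: 0.0
```

```bash
python3 go.py D dot 23
```

```text
to go [-1.1  1.6 86.5] 0.001
```

>>> move_tool:
  motion:
    - [0, 0, 0.48, 0]
    - [0, 0, 0.56, 0]
    - [0, 0, 0.24, 0]
    - [0, 0, 0.096, 0]
    - [0, 0, 0, 0]
  finger_gap: 65

```text
t: 32.42
tool_pos: [628.5, -277.0, 23.1]
eef_rot: [[1.0, 0.001, 0.001], [0.001, -1.0, -0.0], [0.001, 0.0, -1.0]]
wrist_force: [-0.5, 0.2, -1.1]
finger_gap: 64.8
grasp_force: 0.0
```

>>> move_tool:
  motion:
    - [0, 0, 0, 0]
    - [0, 0, 0, 0]
    - [0, 0, 0, 0]
    - [0, 0, 0, 0]
    - [0, 0, 0, 0]
    - [0, 0, 0, 0]
  finger_gap: 28
  grip_n: 60

```text
t: 33.17
tool_pos: [629.3, -278.0, 24.4]
eef_rot: [[1.0, 0.0, 0.003], [0.0, -1.0, -0.001], [0.003, 0.001, -1.0]]
wrist_force: [-0.7, 0.9, 6.3]
finger_gap: 40.8
grasp_force: 61.2
```

>>> move_tool:
  motion:
    - [0, 0, -0.16, 0]
    - [0, 0, -0.48, 0]
    - [0, 0, -0.48, 0]
    - [0, 0, -0.16, 0]
    - [0, 0, 0, 0]

```text
t: 33.8
tool_pos: [627.7, -277.5, 102.6]
eef_rot: [[1.0, 0.0, 0.0], [0.0, -1.0, -0.0], [0.0, 0.0, -1.0]]
wrist_force: [0.0, 0.3, -2.1]
finger_gap: 40.6
grasp_force: 60.8
```

```bash
python3 go.py B dot 28
```

```text
to go [-163.7 -533.    74.4] 0.0
```

To row units: -52 mm is -0.832, -45 mm is -0.72.

>>> move_tool:
  motion:
    - [-0.096, -0.32, 0, 0]
    - [-0.224, -0.72, 0, 0]
    - [-0.256, -0.832, 0, 0]
    - [-0.256, -0.832, 0, 0]
    - [-0.256, -0.832, 0, 0]
    - [-0.256, -0.832, 0, 0]
    - [-0.256, -0.832, 0, 0]
    - [-0.256, -0.832, 0, 0]
    - [-0.256, -0.832, 0, 0]
    - [-0.256, -0.832, 0, 0]
    - [-0.16, -0.56, 0, 0]
    - [-0.08, -0.24, 0.16, 0]
    - [0, 0, 0.16, 0]
    - [0, 0, 0, 0]
    - [0, 0, 0, 0]

```text
t: 35.67
tool_pos: [464.7, 251.8, 82.0]
eef_rot: [[1.0, -0.002, -0.001], [-0.002, -1.0, -0.001], [-0.001, 0.001, -1.0]]
wrist_force: [0.6, -0.1, -1.7]
finger_gap: 40.3
grasp_force: 60.8
```

```bash
python3 go.py B dot 29
```

```text
to go [-0.8 -3.6 53. ] -0.002
```

To row units: 20 mm is 0.32, 10 mm is 0.16.

>>> move_tool:
  motion:
    - [0, -0.016, 0.32, 0]
    - [0, 0, 0.32, 0]
    - [0, 0, 0.16, 0]
    - [0, 0, 0, 0]
    - [0, 0, 0.016, 0]
    - [0, 0, 0.016, 0]
    - [0, 0, 0, 0]
    - [0, 0, 0, 0]

```text
t: 36.67
tool_pos: [464.7, 254.6, 30.6]
eef_rot: [[1.0, 0.0, 0.0], [0.0, -1.0, 0.0], [0.0, -0.0, -1.0]]
wrist_force: [-0.6, -0.8, -1.8]
finger_gap: 40.8
grasp_force: 60.8
```

```bash
python3 go.py B dot 29
```

```text
to go [-0.8 -0.8  1.6] 0.0
```

To row units: 0.7 mm is 0.0112, -0.5 mm is -0.008.

>>> move_tool:
  motion:
    - [0.008, -0.008, 0.0112, 0]
    - [0, 0, 0.0112, 0]
    - [0, 0, 0, 0]
    - [0, 0, 0, 0]

```text
t: 37.17
tool_pos: [465.0, 255.0, 29.0]
eef_rot: [[1.0, 0.0, -0.0], [0.0, -1.0, -0.0], [-0.0, 0.0, -1.0]]
wrist_force: [0.3, -0.2, -1.8]
finger_gap: 40.3
grasp_force: 60.8
```

>>> move_tool:
  motion:
    - [0, 0, 0.0112, 0]
    - [0, 0, 0, 0]
    - [0, 0, 0, 0]

```text
t: 37.55
tool_pos: [465.1, 255.0, 28.4]
eef_rot: [[1.0, 0.0, 0.0], [0.0, -1.0, 0.0], [0.0, -0.0, -1.0]]
wrist_force: [-0.3, 0.0, -0.9]
finger_gap: 40.6
grasp_force: 61.0
```

>>> move_tool:
  motion:
    - [0, 0, 0.0112, 0]
    - [0, 0, 0, 0]
    - [0, 0, 0, 0]

```text
t: 37.92
tool_pos: [465.1, 255.0, 28.3]
eef_rot: [[1.0, 0.0, 0.0], [0.0, -1.0, -0.0], [0.0, 0.0, -1.0]]
wrist_force: [-2.6, -0.8, 5.2]
finger_gap: 40.4
grasp_force: 61.6
```

Contact again: release, rise and look over the whole tray.

>>> move_tool:
  motion:
    - [0, 0, 0, 0]
    - [0, 0, 0, 0]
    - [0, 0, 0, 0]
    - [0, 0, 0, 0]
  finger_gap: 65
  grip_n: 60

```text
t: 38.42
tool_pos: [465.0, 255.0, 27.5]
eef_rot: [[1.0, 0.0, -0.0], [0.0, -1.0, 0.0], [-0.0, -0.0, -1.0]]
wrist_force: [-0.3, 0.1, 0.8]
finger_gap: 64.7
grasp_force: 0.0
```

>>> move_tool:
  motion:
    - [0, 0, -0.32, 0]
    - [0, 0, -0.64, 0]
    - [0, 0, -0.96, 0]
    - [0.24, 0.32, -0.8, 0]
    - [0.24, 0.48, -0.32, 0]
    - [0, 0, 0, 0]
    - [0, 0, 0, 0]
    - [0, 0, 0, 0]

```text
t: 39.42
tool_pos: [493.4, 206.0, 216.1]
eef_rot: [[1.0, 0.003, -0.003], [0.003, -1.0, -0.0], [-0.003, 0.0, -1.0]]
wrist_force: [-0.1, 0.2, -0.4]
finger_gap: 65.2
grasp_force: 0.0
```

```bash
python3 - <<'E'
from h import *
im=viewer.read_camera("wrist"); cv2.imwrite("pics/w6.png",im[:,:,::-1])
E
```

```text
(no output)
```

View pics/w6.png

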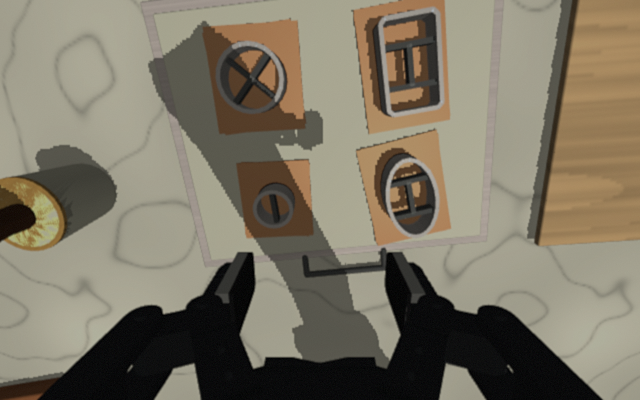

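All four dies stand on their blanks: disc (252,77), card (409,62), dot (273,205), oval (411,195). A last number check comes before handing in.

```bash
python3 - <<'E'
from chk import *
for n,b in dict(disc=(210,35,294,122),dot=(248,175,302,234),card=(368,4,446,122),oval=(378,146,444,238)).items(): print(n,rim(b,38,0))
print(robot.observe()["joint_velocities"].round(3))
E
```

```text
disc ((array([592.4, 272.7]), array([66.6, 64.7]), 88.1), (array([592.2, 272.8]), array([64.9, 67.6]), 161.2))
dot ((array([462.1, 255. ]), array([43.7, 52.2]), 56.7), (array([462.1, 255.9]), array([44.2, 52.7]), 68.1))
card ((array([604.5, 120.6]), array([90.9, 61.8]), 10.1), (array([604.2, 119.7]), array([ 76.1, 108.9]), 99.2))
oval ((array([469.9, 106.8]), array([104.9,  59.9]), 14.3), (array([468.1, 103.1]), array([ 61.1, 112. ]), 118.2))
[ 0.003 -0.004  0.004 -0.005  0.002  0.    -0.   ]
```

```bash
python3 -c "
from bench import ticket; print(ticket.close_job())"
```

```text
the job is handed in; nothing more can be done
None
```

I set all four dies cutting edge down on their matching blanks and handed the job in at about 40 s. My last camera checks put each within about 3 mm of its outline's centre, except the oval's final reading (about 6 mm), which I judged unreliable; it read about 1 mm off right after I set it down. The card and oval were within 3° of their outlines, the maul and wax jar were not touched, and the job returned no verdict.

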